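# Clamp the red-ring objective in the quick clamp

### The job

Stand the microscope objective with the red ring upright in the V of the bench quick clamp and let go of it, then squeeze the clamp's trigger again and again until the sliding pad grips the objective with at least 16 N, but never with more than 35 N. Move the pad with the trigger only, finish with the trigger let go, and leave the other objectives and the other things on the bench where they are.

Things in the scene. Friction and masses are not known exactly. Their poses are not given: they have to be found in the camera images.
- objective_red: Microscope objective standing upright, nose up, on the grey tray: steel cylinder 30 mm in diameter up to 54 mm height, then a nose narrowing to 18 mm, 66 mm tall in all, about 150 g; red ring at 41 to 54 mm height. Origin at the centre of its underside, z up. Its lowest 20 mm go between the clamp's jaws: grip it about 42 mm above its underside. More than 35 N of clamping distorts it.
- objective_blue: Bystander, to be left where it is: an objective of the same size with a blue ring, standing on the tray. Origin at the centre of its underside.
- objective_yellow: Bystander, to be left where it is: an objective of the same size with a yellow ring, standing on the tray. Origin at the centre of its underside.
- tray: Grey fixed tray, 85 x 215 mm, 8 mm high, on which the three objectives stand about 65 mm apart in a row along its own y axis, in any order. Origin at the centre of its underside.
- clamp: Bench quick clamp, fixed: white base plate 90 mm (own x) by 285 mm (own y), 12 mm thick; black housing 38 mm wide in x, y -127 to -13 mm, up to 85 mm height; upright black handle behind the orange trigger. Its own +y is the closing direction: the pad moves to +y, towards the V. Origin under the plate, on the pad's line; z up.
- ratchet (a point): Point on the housing's top, axes as the clamp's. The ratchet inside: each full squeeze of the trigger moves the jaw one tooth, 6 mm, to the clamp's +y (the first squeeze may take up some play). The jaw stays there when the trigger is let go, and cannot be moved back.
- seat (a point): Point on the base plate (12 mm above the bench) under the centre of an objective pressed home into the orange 90 degree V jaw. Axes as the clamp's; the V opens to -y, its sides are 18 mm high and reach from about 6 mm on the -y side of this point backwards to +y, 34 mm to either side in x. The V sits elsewhere along the plate in each start. Stood 3 to 5 mm short of here (-y side) it clears the V and is pushed home by the pad.
- pad: Orange pad of the sliding jaw, 30 mm wide, 13 to 31 mm above the bench, on a grey sleeve. Origin 44 mm to the clamp's -y side of its front face, at bench height; it starts 0 to 10 mm to +y of the clamp's origin. A spring of 2 N/mm inside the housing, 20 mm long, lies between ratchet and pad: once the objective is home in the V the pad stands still and each further tooth adds up to 12 N of grip.
- trigger (a joint): Angle of the orange trigger: 0 at rest, leaning 10 degrees towards the jaw; grows as its top is squeezed towards the handle (clamp's -y); stop at 0.36 rad. The tooth clicks over at 0.28 to 0.315 rad (later under load); let it come back fully, below 0.02 rad, before the next squeeze, or it picks up no tooth. Between click and stop the pad is pressed up to 1.8 mm (3.5 N) harder than what remains after letting go.
- trigger_axis (a point): Centre of the trigger's hinge (along the clamp's x), 57 mm above the bench. Squeezing takes a moment of: return spring (0.08 N m at 0, 0.14 N m at 0.36 rad) + 25 mm x (pad's grip at that moment + about 3 N of friction). A finger 65 mm above this axis thus needs about 3 N with the jaw free, 9 N at 15 N of grip and 17 N at 35 N.
- trigger_face (a point): Centre of the trigger's front face (jaw's side, away from the handle), 62 mm from its hinge: the place for the pulling finger. The trigger is a bar 16 mm wide and 8 mm thick, its top 74 mm from the hinge. Own z runs along the bar. It moves 22 mm over the full squeeze and then leans 10 degrees to the handle, so that a finger bears on it near its lower end.
- handle_face (a point): Point on the back face (clamp's -y side) of the upright handle, 119 mm above the bench: the place for the other finger. The handle is 18 mm wide, 14 mm thick and ends 133 mm above the bench. Trigger face and this face are 49 mm apart at rest, 27 mm fully squeezed.
- oil_bottle: Bystander, to be left where it is: small amber bottle, 32 mm in diameter, 70 mm tall. Origin at the centre of its underside.
- petri_dish: Bystander, to be left where it is: closed flat dish, 90 mm in diameter, 16 mm high. Origin at the centre of its underside.
- swab_box: Bystander, to be left where it is: lilac carton 70 x 110 mm, 35 mm high. Origin at the centre of its underside.
- screwdriver: Bystander, to be left where it is: screwdriver 160 mm long, lying.
- jar: Bystander, to be left where it is: glass jar with white cap, 56 mm in diameter, 75 mm tall. Origin at the centre of its underside.
Not all that is in view belongs to the job. Leave any green look-alike of the objective_red alone.

How it is judged:
On the way:
1. the red-ring objective stands upright on the base plate within 10 mm of its seat in the V, let go, not yet gripped (horizontal distance between objective_red and seat below 0.01 m and z of objective_red in the frame of seat below 0.003 m and angle between objective_red's own z axis and vertical below 0.08 rad and contact force between the fingers and objective_red below 0.1 N and contact force between pad and objective_red below 5 N), for 0.2 s.
At the end, for the whole second after the job is handed in: The red-ring objective stands upright (within 0.08 rad) on the base plate, at rest, within 4 mm of its seat in the V; the pad presses on it with 16 to 35 N; the trigger is back at rest (below 0.05 rad) (contact force between pad and objective_red between 15.5 and 36 N and horizontal distance between objective_red and seat below 0.004 m and z of objective_red in the frame of seat below 0.003 m and angle between objective_red's own z axis and vertical below 0.08 rad and value of joint trigger below 0.05 rad and linear speed of objective_red below 0.01 m/s); the robot touches nothing.
It fails at once if the pad presses on the objective with more than 35 N (judged at 36 N) (contact force between pad and objective_red above 36 N).
It fails at once if the robot pushes the sliding pad directly (over 3 N) (contact force between any of the fingers, the arm and pad above 3 N).
It fails at once if another objective or a bystander is displaced by more than 20 mm (distance of any of objective_blue, objective_yellow, oil_bottle, petri_dish, swab_box, screwdriver, jar from where it was at the start of the episode above 0.02 m).
It also fails if it takes over 67 s, if anything falls off the work surface, if the arm or the gripper's body presses on something with over 40 N, if the wrist force passes 120 N, or if a joint passes its speed limit or range.

### The arm

A 6-joint arm with a two-finger parallel gripper is mounted at the origin on the work surface. World frame = base frame: x ahead of the robot, y to its left, z up, the work surface at z = 0. Lengths are in m, angles in rad, forces in N, time in s.
With the tool pointing down it reaches from about 0.375 to 0.9 m from the base axis. Payload 3.1 kg.
Tool frame: the origin (TCP) lies where the fingers leave the gripper's body, on its centre line; the fingertips stand 70 mm ahead of it and the grasp point (between the pads) lies 51 mm ahead of it (robot.tip_reach is the distance from the TCP to the fingertips, in m); z points along the fingers, y is the line along which they close (so a half turn about z gives the same grasp; the last joint's range is limited). The gripper opens to 87 mm and grips with 3 to 60 N. Pads are 19 mm wide; open, the fingers measure 117 mm over their backs; the gripper's body (75 mm by 190 mm) begins 51 mm behind the grasp point.
Start: joints at [1.065, 0.527, 1.433, -0, 1.181, -0.178], TCP at [0.201, 0.592, 0.292] pointing down, gripper open.
Joint ranges: [-3.08, 3.08], [-0.75, 2.2], [0.22, 2.44], [-1.43, 4.57], [0, 2.65], [-2.85, 2.85]. Speed limits (rad/s): [2.79, 2.79, 3.14, 3.14, 3.14, 3.14].

### API

Orientations are given as a unit quaternion [x, y, z, w].
In Python, from rig import robot gives the robot as it stands.
- The arm moves only by the tool carry_out, never from a script. Its argument "rows" is a list that holds one entry, the list of rows, each a list of 6 numbers: the shift along the tool's x, y, z in mm, then the turn, a rotation vector about the tool's x, y, z in units of 8 degrees (1.0 is 8 degrees). A call has 1 to 20 rows; each row is the pose to reach, as a shift and turn from the pose commanded when the call began, along the tool's axes at that moment; what a row does not reach only later rows make up. A row lasts 1/10 s, in which the tool goes at most 50 mm and 8.59 degrees, less where a joint would pass 70% of its speed; a pose out of reach is approached as far as the arm can. A call with a gripper value outside its range is refused whole. "fingers" is the opening, from 0 (shut) to 1 (fully open), set as the call begins (left out, the last holds). The fingers move at their own pace and stop on an object; "grip_force" is the grip in N (left out, the last holds). Time passes only in rows, so rows that repeat a pose let the fingers close. It gives the time, the measured TCP pose, the force and the opening at its end, in the units of the state.
- robot.get_obs(): the state, without advancing time (a new reading comes with each control period).
- robot.camera(name): name is "scene" or "top"; returns a dict with "color" (480x640x3 uint8, red, green, blue), "depth" (480x640 float32, m along the optical axis (not along the pixel's ray), 0 where there is no reading), "K" (3x3 intrinsics, pixels), "camera_from_world" (4x4, takes a point from world to camera coordinates). Camera axes: x right, y down, z forward; pixel columns grow to the right and rows downward; lengths in m; the calibration is good to about 2 mm. A picture is of the moment at which its call begins.
- robot.hand_in(): hands the job in, once; it reports no verdict.
The state is a dict: "time": time; "q": joint angles; "joint_velocities": joint speeds; "joint_torque": joint torques, N m; "position": TCP position; "tool_rot": TCP orientation; "ft_force": force on the tool from outside, world axes, zero at the start; "moment": the same for the moment, N m; "grip_width": finger opening in m.
Only numpy, scipy, OpenCV 4.12 (cv2) and the standard library are available. Lean on these libraries where they do the work, as an engineer would, in place of code of your own. Each camera call takes 0.05 s, during which the arm holds its last target. There are 200 camera calls.

## Working session

There is one attempt and no reset: what is moved stays moved. The work goes in short steps, Python scripts to look and compute and a tool call to move; the robot and the scene stay as the last step left them, time stands still between calls to the robot, and variables do not carry over. Pictures are saved under pics/ and viewed, on a budget of 10 in all, crops included, one or two more only if the job needs it, and the job is handed in when it is done.

Besides the shell and the picture viewer there is one more tool, called after "Emit:" by a JSON object that holds its "fn" and its "kwargs", one argument or row to a line. carry_out: Moves the arm, as the interface text tells. Its arguments: {"type":"object","properties":{"rows":{"type":"array"},"fingers":{"type":"number"},"grip_force":{"type":"number"}},"required":["rows"]}

```bash
mkdir -p pics
cat > h.py <<'E'
import numpy as np, cv2, pickle
from rig import robot
from scipy.spatial.transform import Rotation as R
def grab(n):
    c=robot.camera(n); pickle.dump(c,open(n+'.pkl','wb')); return c
def load(n): return pickle.load(open(n+'.pkl','rb'))
def w(c,u,v,z=None):
    "world point of pixel: from depth, or on plane z"
    K=c['K'];T=np.linalg.inv(c['camera_from_world']);d=np.linalg.inv(K)@[u,v,1]
    if z is None: s=np.median(c['depth'][int(v)-1:int(v)+2,int(u)-1:int(u)+2])
    else: s=(z-T[2,3])/(T[:3,:3]@d)[2]
    return T[:3,:3]@(d*s)+T[:3,3]
def px(c,p):
    q=c['camera_from_world'][:3]@np.append(p,1);q=c['K']@q;return q[:2]/q[2]
def save(f,im): cv2.imwrite('pics/'+f,im[:,:,::-1])
def totool(p):
    "world pt -> shift in tool axes, mm"
    o=robot.get_obs();return R.from_quat(o['tool_rot']).inv().apply(np.array(p)-o['position'])*1000
E
python3 - <<'E'
from h import *
np.set_printoptions(precision=4,suppress=True)
for n in('top','scene'):
    c=grab(n);save(n+'0.png',c['color']);print(c['K'],c['camera_from_world'])
o=robot.get_obs();print(o)
E
```

```text
[[584.722    0.     319.2992]
 [  0.     584.722  235.3346]
 [  0.       0.       1.    ]] [[ 0.0029 -1.      0.005   0.0696]
 [-0.9974 -0.0033 -0.0724  0.5428]
 [ 0.0724 -0.0048 -0.9974  1.1833]
 [ 0.      0.      0.      1.    ]]
[[539.4658   0.     319.5054]
 [  0.     539.4658 233.5322]
 [  0.       0.       1.    ]] [[ 0.872   0.4893  0.0171 -0.5018]
 [ 0.2858 -0.4804 -0.8292 -0.0524]
 [-0.3975  0.7279 -0.5587  1.2931]
 [ 0.      0.      0.      1.    ]]
{'time': 0.1, 'q': array([ 1.0645,  0.5284,  1.4338, -0.    ,  1.1814, -0.1785]), 'joint_velocities': array([-0.0011, -0.0031, -0.0039,  0.0002, -0.0001,  0.0002]), 'joint_torque': array([ -0.0002, -44.0987, -17.7151,   0.0635,   0.0534,  -0.0001]), 'position': array([0.2009, 0.5913, 0.2914]), 'tool_rot': array([ 0.1632,  0.9866, -0.0009, -0.0003]), 'ft_force': array([ 0.0523,  0.0686, -0.2726]), 'moment': array([0.005 , 0.0152, 0.0388]), 'grip_width': 0.08701038507946926}
```

View pics/top0.png

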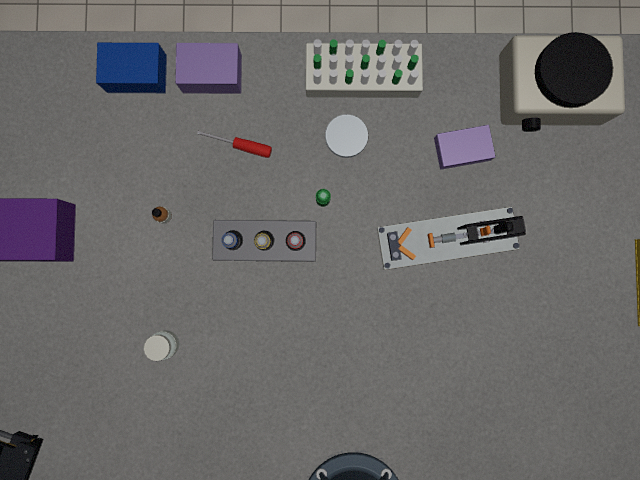

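View pics/scene0.png

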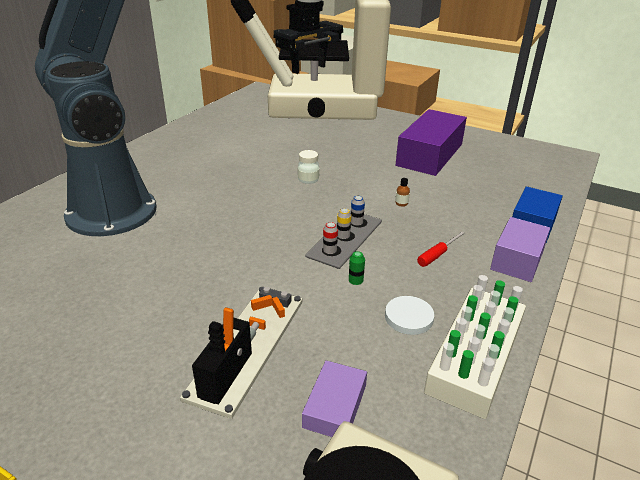

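Top view: the blue, yellow and red objectives stand on the tray at (231,240), (263,240) and (295,240). The clamp runs from (380,248) to (523,226), with the V on its left side. Possible mix-ups for the target: the green look-alike (323,197), yellow (263,240), blue (231,240) and the red screwdriver (255,147). I choose (295,240), and check it in a close crop together with the clamp.

Run:
```python
from h import *
c=load('top');s=load('scene')
a=cv2.resize(c['color'][200:275,375:535],(800,375),interpolation=cv2.INTER_CUBIC)
b=cv2.resize(c['color'][215:265,275:315],(180,225),interpolation=cv2.INTER_CUBIC)
d=cv2.resize(s['color'][215:265,310:380],(315,225),interpolation=cv2.INTER_CUBIC)
im=np.zeros((600,800,3),np.uint8);im[:375]=a;im[375:,:180]=b;im[375:,190:505]=d
save('crop1.png',im)
```

```text
(no output)
```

View pics/crop1.png

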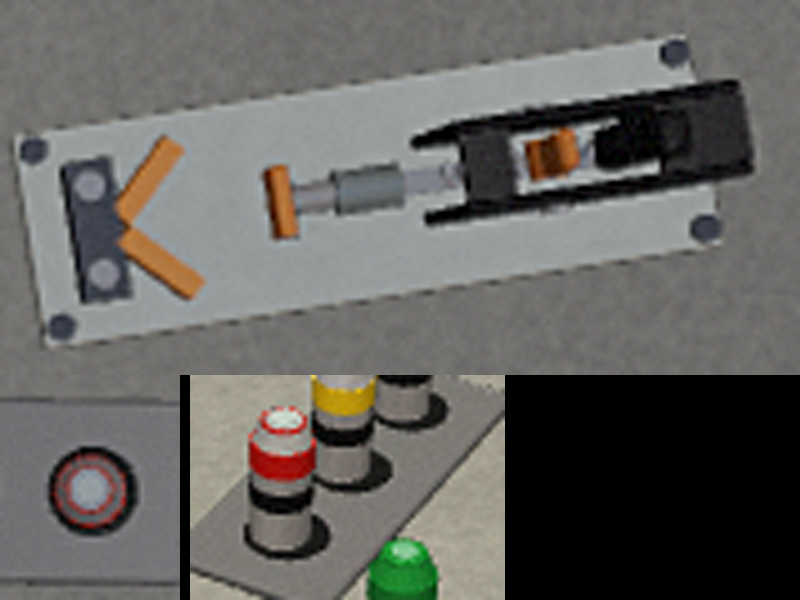

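```bash
cat > m.py <<'E'
from h import *
np.set_printoptions(precision=4,suppress=True)
c=load('top')
C=lambda x,y,z:w(c,375+x/5-.4,200+y/5-.4,z)
TL,BL,BR,TR=[C(*p,.012) for p in[(13,135),(47,347),(722,245),(688,38)]]
print('sides',[np.linalg.norm(a-b) for a,b in[(TL,BL),(BR,TR),(TL,TR),(BL,BR)]])
cy=(TL+BL-TR-BR);cy/=np.linalg.norm(cy);cx=np.array([cy[1],-cy[0],0])
ctr=(TL+BL+TR+BR)/4
def f(p): d=p-ctr;return np.array([d@cx,d@cy])*1000
if __name__=='__main__':
    print('ctr',ctr,'cy',cy,'yaw',np.degrees(np.arctan2(-cy[0],cy[1])))
    for n,p in dict(apex=(119,225,.03),t1=(183,148,.03),t2=(165,137,.03),b1=(203,283,.03),b2=(190,298,.03),pad1=(265,170,.031),pad2=(275,238,.031),padf1=(288,166,.031),padf2=(298,235,.031),hrt=(740,82,.085),hrb=(753,172,.085),trig_front_t=(527,140,.13),trig_front_b=(530,178,.13),trig_r=(578,150,.13),han1=(595,150,.133),hfl=(412,142,.085),hfb=(427,222,.085)).items(): print(n,f(C(*p)))
    print('obj',w(c,294.6,240.2,.074))
    for n,(u,v) in dict(b=(231,240),y=(263,240),r=(295,240)).items():print(n,w(c,u,v),w(c,u,v,.074))
    # depth points in clamp frame above 0.1
    T=np.linalg.inv(c['camera_from_world']);
    for nm in('top','scene'):
        c2=load(nm);T=np.linalg.inv(c2['camera_from_world'])
        v,u=np.mgrid[:480,:640];s=c2['depth'];P=np.stack([(u-c2['K'][0,2])/c2['K'][0,0]*s,(v-c2['K'][1,2])/c2['K'][1,1]*s,s],-1)@T[:3,:3].T+T[:3,3]
        col=c2['color'].astype(int);q=np.stack([(P-ctr)@cx,(P-ctr)@cy],-1)*1000
        m=(abs(q[...,0])<50)&(abs(q[...,1])<190)&(s>0)
        org=(col[...,0]>150)&(col[...,2]<100)
        for l,h in((.015,.04),(.09,.105),(.105,.12),(.12,.14)):
            for name,mm in(('org',org),('dark',col.max(-1)<70)):
                k=m&mm&(P[...,2]>l)&(P[...,2]<h)
                if k.sum()>3:print(nm,name,l,k.sum(),q[k].min(0),q[k].max(0),'z',P[k][:,2].max())
E
python3 m.py
```

```text
sides [np.float64(0.0887884540218212), np.float64(0.08705976764938136), np.float64(0.2842512960019444), np.float64(0.2831260222712311)]
ctr [ 0.5389 -0.1958  0.012 ] cy [-0.1489  0.9889  0.    ] yaw 8.561496120809402
apex [  0.4233 107.0227]
t1 [27.7276 76.2385]
t2 [33.2526 82.811 ]
b1 [-27.9229  76.8486]
b2 [-33.1795  83.0497]
pad1 [13.9014 44.7056]
pad2 [-14.1137  45.0958]
padf1 [14.1496 35.152 ]
padf2 [-14.2724  35.6235]
hrt [  18.3569 -133.7123]
hrb [ -17.1261 -132.7076]
trig_front_t [  6.0741 -34.4379]
trig_front_b [ -8.1606 -33.1858]
trig_r [ -0.4145 -52.7301]
han1 [ -1.4542 -58.0958]
hfl [13.8194 -2.9827]
hfb [-17.8506  -3.6758]
obj [0.5289 0.12   0.074 ]
b [0.5289 0.2448 0.0733] [0.5289 0.2447 0.074 ]
y [0.529  0.1819 0.0751] [0.5291 0.182  0.074 ]
r [0.5293 0.1192 0.0739] [0.5293 0.1192 0.074 ]
top org 0.015 201 [-32.9104  35.4909] [ 31.5905 106.4789] z 0.03536419441449756
top dark 0.015 102 [ -36.7198 -137.6927] [ 42.4296 140.1503] z 0.03740876527256076
top dark 0.09 38 [ -16.2059 -124.7966] [ 17.9777 -26.2395] z 0.1044831058364788
top dark 0.105 34 [ -7.9568 -94.0356] [ 10.172  -47.1871] z 0.11979137237063386
top org 0.12 17 [ -4.4478 -52.2612] [  7.3065 -47.9714] z 0.13333722500973955
top dark 0.12 83 [ -8.4288 -95.7635] [  9.5551 -46.5728] z 0.13810282031880305
scene org 0.015 420 [-29.7127  27.2321] [ 37.0633 107.7404] z 0.03414341778829988
scene dark 0.015 746 [ -37.8146 -143.4537] [ 47.8257 132.3457] z 0.039952324211856904
scene org 0.09 65 [ -3.4507 -61.7795] [ 11.8162 -56.1246] z 0.10459672682255894
scene dark 0.09 101 [ -5.6271 -98.4752] [ 14.2081 -83.2963] z 0.10483413896440774
scene org 0.105 82 [ -3.9037 -59.7236] [ 11.7009 -52.4032] z 0.11979194525470116
scene dark 0.105 110 [ -4.6874 -98.6794] [ 13.7185 -49.9142] z 0.11997780169597794
scene org 0.12 74 [ -4.8847 -55.8833] [ 12.0195 -46.5879] z 0.13130361215610364
scene dark 0.12 149 [ -5.3815 -98.0073] [ 13.9438 -81.9195] z 0.1347086674700163
```

The crop confirms the red ring at (295,240). The green look-alike is a separate thing. The seat comes out at about +83.5 mm along the plate from its centre. Next I work out the first move.

```bash
cat >> h.py <<'E'
def plan(p,ydeg):
    "TCP target, tool down with tool y at ydeg in world -> row"
    a=np.radians(ydeg);y=np.array([np.cos(a),np.sin(a),0]);z=np.array([0,0,-1.]);x=np.cross(y,z)
    o=robot.get_obs();r0=R.from_quat(o['tool_rot']);r=R.from_matrix(np.stack([x,y,z],1))
    return np.round(np.r_[totool(p),(r0.inv()*r).as_rotvec(degrees=True)/8],2)
E
python3 - <<'E'
from m import *
print(plan([.529,.1197,.2],8.56))
print('seat',ctr+83.5*cy/1000,'place',ctr+79*cy/1000)
E
```

```text
sides [np.float64(0.0887884540218212), np.float64(0.08705976764938136), np.float64(0.2842512960019444), np.float64(0.2831260222712311)]
[-462.44 -340.68   91.87   -0.01    0.01    7.83]
seat [ 0.5265 -0.1132  0.012 ] place [ 0.5272 -0.1177  0.012 ]
```

Emit:
{"fn": "carry_out", "kwargs": {
  "rows": [
    [[-462.5, -340.5, 92, 0, 0, 7.83], [-462.5, -340.5, 92, 0, 0, 7.83], [-462.5, -340.5, 92, 0, 0, 7.83], [-462.5, -340.5, 92, 0, 0, 7.83], [-462.5, -340.5, 92, 0, 0, 7.83], [-462.5, -340.5, 92, 0, 0, 7.83], [-462.5, -340.5, 92, 0, 0, 7.83], [-462.5, -340.5, 92, 0, 0, 7.83], [-462.5, -340.5, 92, 0, 0, 7.83], [-462.5, -340.5, 92, 0, 0, 7.83], [-462.5, -340.5, 92, 0, 0, 7.83], [-462.5, -340.5, 92, 0, 0, 7.83], [-462.5, -340.5, 92, 0, 0, 7.83], [-462.5, -340.5, 92, 0, 0, 7.83], [-462.5, -340.5, 92, 0, 0, 7.83]]
  ],
  "fingers": 1
}}

```text
time: 1.6
position: [0.5283, 0.1213, 0.2001]
tool_rot: [0.652, 0.758, -0.0, -0.001]
ft_force: [-0.2, -0.2, 0.2]
grip_width: 0.0869
```

Run:
```python
from h import *
print(plan([.529,.1197,.101],8.56)); c=grab('scene')
im=c['color'][60:300,200:520]
save('s1.png',cv2.resize(im,(800,600)))
```

```text
[-1.710e+00  6.500e-01  9.906e+01 -1.000e-02 -0.000e+00  1.000e-02]
```

View pics/s1.png

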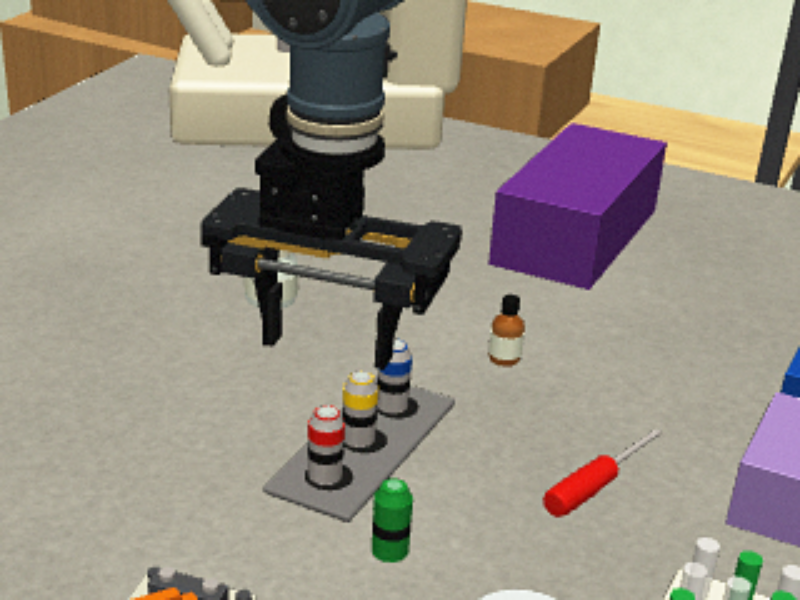

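The open fingers hang above the row. The red objective is at (325,445) in the crop, in front and clear of both fingers. Next: descend and grip.

Emit:
{"fn": "carry_out", "kwargs": {
  "rows": [
    [[0, 0, 40, 0, 0, 0], [0, 0, 75, 0, 0, 0], [0, 0, 92, 0, 0, 0], [0, 0, 99, 0, 0, 0], [0, 0, 99, 0, 0, 0]]
  ]
}}

```text
time: 2.15
position: [0.5286, 0.1214, 0.1008]
tool_rot: [0.652, 0.759, -0.001, -0.001]
ft_force: [-1.5, 0.5, 1.4]
grip_width: 0.0868
```

Emit:
{"fn": "carry_out", "kwargs": {
  "rows": [
    [[0, 0, 0, 0, 0, 0], [0, 0, 0, 0, 0, 0], [0, 0, 0, 0, 0, 0], [0, 0, 0, 0, 0, 0], [0, 0, 0, 0, 0, 0], [0, 0, 0, 0, 0, 0], [0, 0, 0, 0, 0, 0], [0, 0, 0, 0, 0, 0]]
  ],
  "fingers": 0,
  "grip_force": 20
}}

```text
time: 2.95
position: [0.5296, 0.1204, 0.1012]
tool_rot: [0.652, 0.758, 0.0, 0.0]
ft_force: [1.1, 0.8, -0.2]
grip_width: 0.0312
```

Run:
```python
from m import *
o=robot.get_obs();print(o['position'],o['grip_width'],o['ft_force'])
p=ctr+79*cy/1000;p[2]=.16;print(plan(p,8.56))
```

```text
sides [np.float64(0.0887884540218212), np.float64(0.08705976764938136), np.float64(0.2842512960019444), np.float64(0.2831260222712311)]
[0.5296 0.1204 0.1012] 0.031164461645375643 [ 1.1478  0.7721 -0.161 ]
[-235.07  -37.86  -58.76    0.      0.      0.  ]
```

Emit:
{"fn": "carry_out", "kwargs": {
  "rows": [
    [[0, 0, -30, 0, 0, 0], [0, 0, -59, 0, 0, 0], [-40, -6, -59, 0, 0, 0], [-85, -14, -59, 0, 0, 0], [-130, -21, -59, 0, 0, 0], [-175, -28, -59, 0, 0, 0], [-215, -35, -59, 0, 0, 0], [-235, -38, -59, 0, 0, 0], [-235, -38, -59, 0, 0, 0], [-235, -38, -59, 0, 0, 0]]
  ]
}}

```text
time: 3.95
position: [0.5263, -0.1176, 0.1598]
tool_rot: [0.653, 0.758, -0.0, -0.001]
ft_force: [-0.2, 0.7, -2.2]
grip_width: 0.0297
```

Run:
```python
from m import *
o=robot.get_obs();print(o['position'],o['grip_width'],f(o['position']))
c=grab('scene');t=grab('top')
a=cv2.resize(c['color'][210:410,170:340],(510,600),interpolation=cv2.INTER_CUBIC)
b=cv2.resize(t['color'][200:280,370:430],(285,380),interpolation=cv2.INTER_CUBIC)
im=np.zeros((600,800,3),np.uint8);im[:,:510]=a;im[:380,515:]=b
save('s2.png',im)
```

```text
sides [np.float64(0.0887884540218212), np.float64(0.08705976764938136), np.float64(0.2842512960019444), np.float64(0.2831260222712311)]
[ 0.5263 -0.1176  0.1598] 0.029687255203877473 [-0.8432 79.2402]
```

View pics/s2.png

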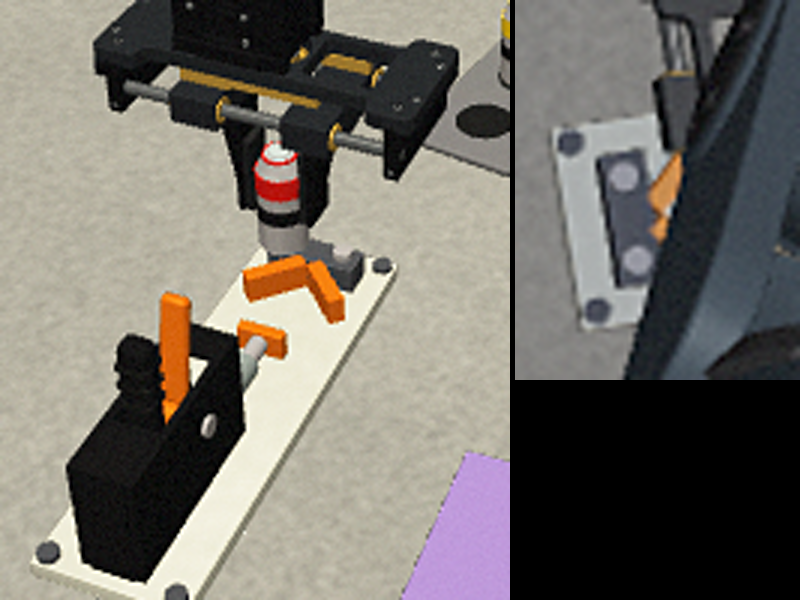

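The objective is held upright; its nose top is at (280,153) in the crop. The V's inner apex is near (306,264). I'll compute both in the clamp frame.

Run:
```python
from m import *
s=load('scene')
S=lambda x,y,z:f(w(s,170+x/3-.3,210+y/3-.3,z))
print('nose',S(280,153,.1328),'ring bottom left/right',S(256,193,.104),S(301,198,.104))
for p in((306,264),(298,257),(245,276),(252,298),(343,296),(333,320)):print(p,S(*p,.03))
# rim depth check: nose pts
u,v=263,261;print('nose depth pt',w(s,u,v),f(w(s,u,v)))
# orange V mask at top camera, initial unoccluded image was overwritten; scene orange depth
```

```text
sides [np.float64(0.0887884540218212), np.float64(0.08705976764938136), np.float64(0.2842512960019444), np.float64(0.2831260222712311)]
nose [ 2.0652 76.4875] ring bottom left/right [-11.8213  70.7174] [14.2524 76.2321]
(306, 264) [  2.907  101.7761]
(298, 257) [ -4.4738 105.9255]
(245, 276) [-26.878   77.8168]
(252, 298) [-14.013   61.5371]
(343, 296) [35.9115 83.452 ]
(333, 320) [38.9506 61.9898]
nose depth pt [ 0.5304 -0.1211  0.1332] [ 2.6533 75.1765]
```

Emit:
{"fn": "carry_out", "kwargs": {
  "rows": [
    [[0.5, 0.8, 25, 0, 0, 0], [0.5, 0.8, 42, 0, 0, 0], [0.5, 0.8, 50, 0, 0, 0], [0.5, 0.8, 53, 0, 0, 0], [0.5, 0.8, 54.5, 0, 0, 0], [0.5, 0.8, 54.5, 0, 0, 0], [0.5, 0.8, 54.5, 0, 0, 0]]
  ]
}}

```text
time: 4.75
position: [0.5275, -0.1168, 0.1062]
tool_rot: [0.652, 0.758, -0.0, -0.0]
ft_force: [-0.2, -0.1, -2.4]
grip_width: 0.0296
```

Emit:
{"fn": "carry_out", "kwargs": {
  "rows": [
    [[0, 0, 0.7, 0, 0, 0], [0, 0, 1.2, 0, 0, 0], [0, 0, 1.2, 0, 0, 0]]
  ]
}}

```text
time: 5.05
position: [0.5276, -0.117, 0.1056]
tool_rot: [0.652, 0.758, 0.0, 0.0]
ft_force: [-0.8, 0.3, 5.8]
grip_width: 0.0297
```

Contact with the plate (ft z is now +5.8 N). Open, then lift.

Emit:
{"fn": "carry_out", "kwargs": {
  "rows": [
    [[0, 0, -0.3, 0, 0, 0], [0, 0, -0.3, 0, 0, 0], [0, 0, -0.3, 0, 0, 0], [0, 0, -0.3, 0, 0, 0], [0, 0, -0.3, 0, 0, 0], [0, 0, -0.3, 0, 0, 0]]
  ],
  "fingers": 1
}}

```text
time: 5.65
position: [0.5276, -0.117, 0.1047]
tool_rot: [0.652, 0.758, -0.0, -0.0]
ft_force: [-0.4, -0.5, -0.0]
grip_width: 0.0697
```

Emit:
{"fn": "carry_out", "kwargs": {
  "rows": [
    [[0, 0, -15, 0, 0, 0], [0, 0, -50, 0, 0, 0], [0, 0, -95, 0, 0, 0], [0, 0, -110, 0, 0, 0], [0, 0, -110, 0, 0, 0]]
  ]
}}

```text
time: 6.15
position: [0.529, -0.1175, 0.2175]
tool_rot: [0.652, 0.758, 0.001, 0.003]
ft_force: [-0.3, 0.7, 0.1]
grip_width: 0.0872
```

Run:
```python
from m import *
o=robot.get_obs();print(o['position'],o['grip_width'])
# trigger face at y=-48; finger inner face at +43.5 -> 6 mm clear
p=ctr-cy*(48+43.5-7)/1000;p[2]=.24
r=plan(p,-81.44);print(r, 'then down to .169')
c=grab('scene')
save('s3.png',cv2.resize(c['color'][210:410,170:340],(510,600),interpolation=cv2.INTER_CUBIC))
```

```text
sides [np.float64(0.0887884540218212), np.float64(0.08705976764938136), np.float64(0.2842512960019444), np.float64(0.2831260222712311)]
[ 0.529  -0.1175  0.2175] 0.08715771151992553
[-163.44   -1.84  -21.92    0.05   -0.01   11.25] then down to .169
```

View pics/s3.png

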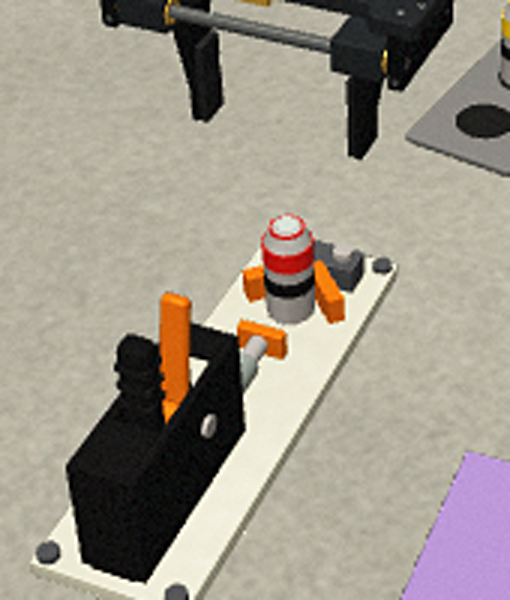

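The objective stands upright and free in the V at (288,270) in the crop, with the pad still back. Next I move above the trigger with a quarter turn.

Emit:
{"fn": "carry_out", "kwargs": {
  "rows": [
    [[0, 0, -22, 0, 0, 0], [-40, 0, -22, 0, 0, 1], [-80, 0, -22, 0, 0, 2], [-120, -1, -22, 0, 0, 3], [-163.5, -2, -22, 0, 0, 4], [-163.5, -2, -22, 0, 0, 5], [-163.5, -2, -22, 0, 0, 6], [-163.5, -2, -22, 0, 0, 7], [-163.5, -2, -22, 0, 0, 8], [-163.5, -2, -22, 0, 0, 9], [-163.5, -2, -22, 0, 0, 10], [-163.5, -2, -22, 0, 0, 11], [-163.5, -2, -22, 0, 0, 11.25], [-163.5, -2, -22, 0, 0, 11.25]]
  ]
}}

```text
time: 7.6
position: [0.5492, -0.2784, 0.2344]
tool_rot: [0.997, 0.075, -0.002, -0.001]
ft_force: [0.0, 0.9, 0.1]
grip_width: 0.0869
```

```bash
cat > st.py <<'E'
from m import *
o=robot.get_obs();F=o['ft_force']
print('t',o['time'],'clamp xy',f(o['position']),'z',o['position'][2],'F along cy',F@cy,'F',F)
E
python3 - <<'E'
from st import *
p=ctr-cy*84.5/1000;p[2]=.182
print(plan(p,-81.44))
c=grab('scene')
save('s4.png',cv2.resize(c['color'][150:410,130:350],(508,600),interpolation=cv2.INTER_CUBIC))
E
```

```text
sides [np.float64(0.0887884540218212), np.float64(0.08705976764938136), np.float64(0.2842512960019444), np.float64(0.2831260222712311)]
t 7.6 clamp xy [ -2.1627 -83.1849] z 0.23441958142428854 F along cy 0.9236836224525782 F [0.0184 0.9369 0.1315]
[ 2.32  1.48 52.41 -0.02  0.02  0.  ]
```

View pics/s4.png

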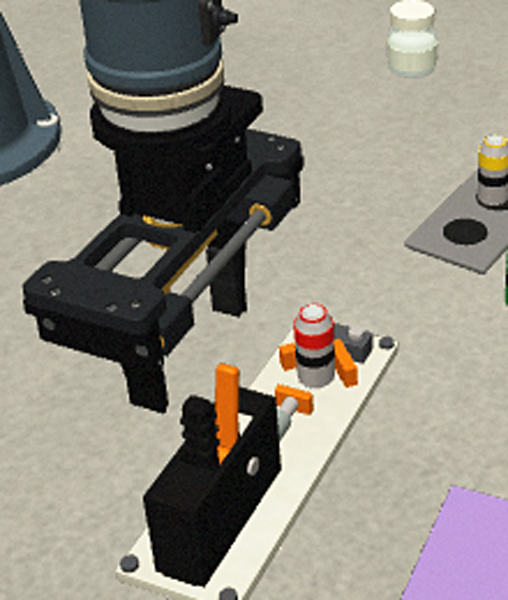

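The near finger is behind the handle and the far finger on the jaw side of the trigger (trigger top at (228,370)). Descend.

Emit:
{"fn": "carry_out", "kwargs": {
  "rows": [
    [[2.3, 0, 20, 0, 0, 0], [2.3, 0, 40, 0, 0, 0], [2.3, 0, 52, 0, 0, 0], [2.3, 0, 52, 0, 0, 0], [2.3, 0, 52, 0, 0, 0]]
  ]
}}

```text
time: 8.15
position: [0.5523, -0.2787, 0.1846]
tool_rot: [0.997, 0.075, -0.0, -0.0]
ft_force: [0.8, 0.7, 0.1]
grip_width: 0.0874
```

Emit:
{"fn": "carry_out", "kwargs": {
  "rows": [
    [[0, 2, 0, 0, 0, 0], [0, 4, 0, 0, 0, 0], [0, 4, 0, 0, 0, 0]]
  ]
}}

```text
time: 8.45
position: [0.5534, -0.2832, 0.1857]
tool_rot: [0.997, 0.075, 0.001, 0.001]
ft_force: [-0.0, -0.7, -0.2]
grip_width: 0.0872
```

Emit:
{"fn": "carry_out", "kwargs": {
  "rows": [
    [[0, 2, 0, 0, 0, 0], [0, 4, 0, 0, 0, 0], [0, 6, 0, 0, 0, 0], [0, 6, 0, 0, 0, 0]]
  ]
}}

```text
time: 8.85
position: [0.5538, -0.2886, 0.1849]
tool_rot: [0.997, 0.075, -0.0, -0.0]
ft_force: [0.3, 0.4, 0.6]
grip_width: 0.087
```

```bash
python3 st.py
```

```text
sides [np.float64(0.0887884540218212), np.float64(0.08705976764938136), np.float64(0.2842512960019444), np.float64(0.2831260222712311)]
t 8.85 clamp xy [  0.8715 -93.969 ] z 0.18491123673954815 F along cy 0.3562751707215951 F [0.2844 0.4031 0.6158]
```

Emit:
{"fn": "carry_out", "kwargs": {
  "rows": [
    [[0, 2, 0, 0, 0, 0], [0, 4, 0, 0, 0, 0], [0, 4, 0, 0, 0, 0]]
  ]
}}

```text
time: 9.15
position: [0.5543, -0.2925, 0.1848]
tool_rot: [0.997, 0.075, -0.0, -0.0]
ft_force: [-0.4, 2.9, 0.3]
grip_width: 0.087
```

Emit:
{"fn": "carry_out", "kwargs": {
  "rows": [
    [[0, 2, 0, 0, 0, 0], [0, 4, 0, 0, 0, 0], [0, 4, 0, 0, 0, 0]]
  ]
}}

```text
time: 9.45
position: [0.555, -0.2967, 0.1848]
tool_rot: [0.997, 0.075, -0.0, 0.0]
ft_force: [-0.1, 3.0, 0.7]
grip_width: 0.0869
```

Emit:
{"fn": "carry_out", "kwargs": {
  "rows": [
    [[0, 2, 0, 0, 0, 0], [0, 4, 0, 0, 0, 0], [0, 4, 0, 0, 0, 0]]
  ]
}}

```text
time: 9.75
position: [0.5557, -0.301, 0.1849]
tool_rot: [0.997, 0.075, 0.0, 0.0]
ft_force: [-0.3, 2.2, 1.3]
grip_width: 0.087
```

Emit:
{"fn": "carry_out", "kwargs": {
  "rows": [
    [[0, 2, 0, 0, 0, 0], [0, 4, 0, 0, 0, 0], [0, 4, 0, 0, 0, 0]]
  ]
}}

```text
time: 10.05
position: [0.5562, -0.3048, 0.1848]
tool_rot: [0.997, 0.075, 0.0, 0.0]
ft_force: [-0.4, 3.0, 1.4]
grip_width: 0.0873
```

Run:
```python
from st import *
c=grab('scene');t=grab('top')
im=np.zeros((600,800,3),np.uint8)
im[:,:400]=cv2.resize(c['color'][260:410,170:270],(400,600),interpolation=cv2.INTER_CUBIC)
im[:375,400:]=cv2.resize(t['color'][200:275,455:535],(400,375),interpolation=cv2.INTER_CUBIC)
save('s5.png',im)
```

```text
sides [np.float64(0.0887884540218212), np.float64(0.08705976764938136), np.float64(0.2842512960019444), np.float64(0.2831260222712311)]
t 10.05 clamp xy [   0.8968 -110.3568] z 0.18478870630505853 F along cy 3.0398601350663146 F [-0.422   3.0106  1.4265]
```

View pics/s5.png

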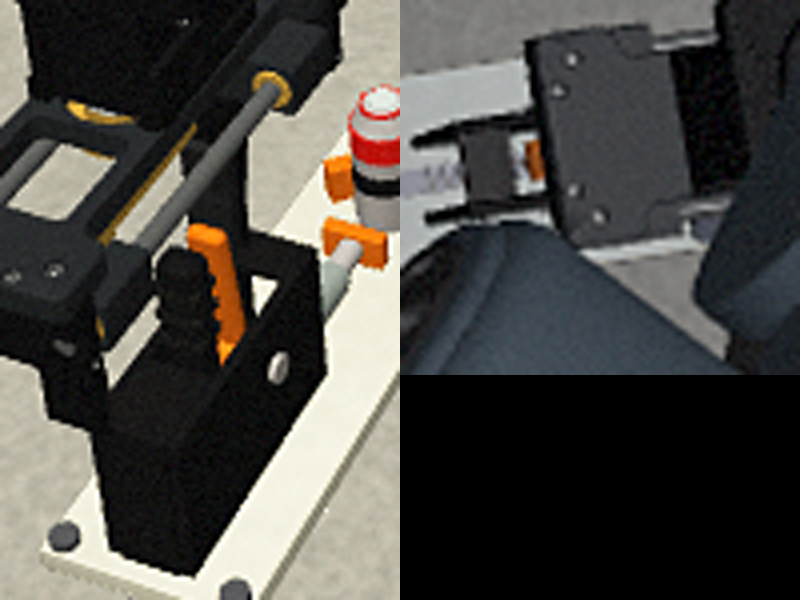

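The trigger (210,270 in the left crop) now leans towards the handle under the finger at about 3 N. I continue to find the stop while the jaw is free.

Emit:
{"fn": "carry_out", "kwargs": {
  "rows": [
    [[0, 2, 0, 0, 0, 0], [0, 4, 0, 0, 0, 0], [0, 4, 0, 0, 0, 0]]
  ]
}}

```text
time: 10.45
position: [0.5567, -0.3082, 0.1845]
tool_rot: [0.997, 0.075, -0.0, -0.0]
ft_force: [-0.6, 3.1, -0.3]
grip_width: 0.087
```

Emit:
{"fn": "carry_out", "kwargs": {
  "rows": [
    [[0, 2, 0, 0, 0, 0], [0, 2, 0, 0, 0, 0]]
  ]
}}

```text
time: 10.65
position: [0.5568, -0.3088, 0.1843]
tool_rot: [0.997, 0.074, -0.001, -0.002]
ft_force: [0.8, 6.1, 0.2]
grip_width: 0.0872
```

Emit:
{"fn": "carry_out", "kwargs": {
  "rows": [
    [[0, 2, 0, 0, 0, 0], [0, 2, 0, 0, 0, 0]]
  ]
}}

```text
time: 10.85
position: [0.5568, -0.3092, 0.1842]
tool_rot: [0.997, 0.074, -0.001, -0.004]
ft_force: [0.5, 9.1, 1.6]
grip_width: 0.0869
```

```bash
python3 st.py
```

```text
sides [np.float64(0.0887884540218212), np.float64(0.08705976764938136), np.float64(0.2842512960019444), np.float64(0.2831260222712311)]
t 10.85 clamp xy [   0.818  -114.7471] z 0.1841616590487914 F along cy 8.933527702736702 F [0.5304 9.114  1.6241]
```

The stop is at TCP clamp y ≈ -114. The arm gives about 2 N/mm, so this command is also a natural force limit. Two more full cycles with the jaw still free.

Emit:
{"fn": "carry_out", "kwargs": {
  "rows": [
    [[0, -15, 0, 0, 0, 0], [0, -31, 0, 0, 0, 0], [0, -31, 0, 0, 0, 0], [0, -31, 0, 0, 0, 0], [0, -22, 0, 0, 0, 0], [0, -15, 0, 0, 0, 0], [0, -8, 0, 0, 0, 0], [0, -4, 0, 0, 0, 0], [0, -1, 0, 0, 0, 0], [0, -1, 0, 0, 0, 0]]
  ]
}}

```text
time: 11.85
position: [0.5568, -0.3092, 0.1844]
tool_rot: [0.997, 0.074, -0.001, -0.003]
ft_force: [0.9, 9.0, 4.4]
grip_width: 0.0868
```

```bash
cat > pad.py <<'E'
from st import *
from st import f as _f
def pad(c):
    col=c['color'].astype(int);org=((col[...,0]>150)&(col[...,2]<90)&(col[...,1]<170)).astype(np.uint8)
    n,l,s,ce=cv2.connectedComponentsWithStats(org)
    return [(s[i,:5].tolist(),ce[i].round(2).tolist()) for i in range(1,n) if s[i,4]>25 and 200<ce[i][0]<310 and 260<ce[i][1]<360]
if __name__=='__main__':
    c=grab('scene')
    for x in pad(c):print(x,_f(w(c,*x[1],.024)))
E
python3 pad.py
```

```text
sides [np.float64(0.0887884540218212), np.float64(0.08705976764938136), np.float64(0.2842512960019444), np.float64(0.2831260222712311)]
t 11.85 clamp xy [   0.7905 -114.7405] z 0.18440288399124002 F along cy 8.813078150898374 F [0.8893 9.0463 4.4011]
([257, 291, 17, 11, 98], [265.06, 296.86]) [-12.7215 105.5761]
([274, 297, 11, 21, 139], [279.02, 307.47]) [23.6238 88.3562]
([251, 299, 8, 12, 71], [254.24, 304.03]) [-22.469   80.0203]
([252, 312, 17, 13, 114], [260.7, 317.16]) [ 3.9056 52.7532]
([215, 318, 16, 33, 144], [224.19, 332.35]) [-37.7142  -4.9059]
```

Emit:
{"fn": "carry_out", "kwargs": {
  "rows": [
    [[0, -15, 0, 0, 0, 0], [0, -30, 0, 0, 0, 0], [0, -30, 0, 0, 0, 0], [0, -30, 0, 0, 0, 0], [0, -22, 0, 0, 0, 0], [0, -15, 0, 0, 0, 0], [0, -8, 0, 0, 0, 0], [0, -4, 0, 0, 0, 0], [0, -1, 0, 0, 0, 0], [0, -1, 0, 0, 0, 0]]
  ]
}}

```text
time: 12.9
position: [0.5568, -0.3089, 0.1844]
tool_rot: [0.997, 0.074, -0.0, -0.002]
ft_force: [-0.1, 7.2, 3.1]
grip_width: 0.0873
```

```bash
python3 pad.py
```

```text
sides [np.float64(0.0887884540218212), np.float64(0.08705976764938136), np.float64(0.2842512960019444), np.float64(0.2831260222712311)]
t 12.9 clamp xy [   0.7986 -114.4844] z 0.1844382027958069 F along cy 7.118889070283785 F [-0.0757  7.1877  3.0891]
([257, 291, 17, 11, 99], [265.13, 296.87]) [-12.588 105.599]
([274, 297, 11, 21, 139], [279.02, 307.47]) [23.6238 88.3562]
([251, 299, 19, 23, 183], [258.76, 310.64]) [-6.871  66.9441]
([215, 318, 16, 33, 141], [224.12, 332.2]) [-38.0041  -4.6297]
```

Emit:
{"fn": "carry_out", "kwargs": {
  "rows": [
    [[0, -15, 0, 0, 0, 0], [0, -29, 0, 0, 0, 0], [0, -29, 0, 0, 0, 0], [0, -29, 0, 0, 0, 0], [0, -22, 0, 0, 0, 0], [0, -15, 0, 0, 0, 0], [0, -8, 0, 0, 0, 0], [0, -4, 0, 0, 0, 0], [0, -1, 0, 0, 0, 0], [0, -1, 0, 0, 0, 0]]
  ]
}}

```text
time: 13.95
position: [0.5568, -0.3087, 0.1846]
tool_rot: [0.997, 0.074, -0.0, -0.001]
ft_force: [-0.2, 5.2, 2.0]
grip_width: 0.0873
```

```bash
python3 pad.py
```

```text
sides [np.float64(0.0887884540218212), np.float64(0.08705976764938136), np.float64(0.2842512960019444), np.float64(0.2831260222712311)]
t 13.95 clamp xy [   0.822  -114.3138] z 0.18455954650784345 F along cy 5.199371833005043 F [-0.2473  5.2207  2.0309]
([260, 282, 12, 8, 26], [265.88, 286.62]) [-24.1711 133.1943]
([251, 289, 24, 32, 284], [261.41, 305.12]) [-8.9552 82.2096]
([275, 297, 10, 21, 134], [279.18, 307.58]) [24.0175 88.1923]
([215, 318, 16, 33, 141], [224.12, 332.19]) [-38.016   -4.6083]
```

Emit:
{"fn": "carry_out", "kwargs": {
  "rows": [
    [[0, -15, 0, 0, 0, 0], [0, -28, 0, 0, 0, 0], [0, -28, 0, 0, 0, 0], [0, -28, 0, 0, 0, 0], [0, -22, 0, 0, 0, 0], [0, -15, 0, 0, 0, 0], [0, -8, 0, 0, 0, 0], [0, -4, 0, 0, 0, 0], [0, -1, 0, 0, 0, 0], [0, -1, 0, 0, 0, 0], [0, -1, 0, 0, 0, 0]]
  ]
}}

```text
time: 15.1
position: [0.5564, -0.3069, 0.1848]
tool_rot: [0.997, 0.074, -0.001, -0.003]
ft_force: [0.5, 7.8, 3.7]
grip_width: 0.0871
```

```bash
python3 pad.py
```

```text
sides [np.float64(0.0887884540218212), np.float64(0.08705976764938136), np.float64(0.2842512960019444), np.float64(0.2831260222712311)]
t 15.1 clamp xy [   0.7685 -112.4295] z 0.18475757438830143 F along cy 7.586902420835516 F [0.5297 7.7521 3.7105]
([257, 289, 18, 12, 102], [265.39, 296.15]) [-13.0239 107.6384]
([275, 297, 10, 21, 132], [279.24, 307.59]) [24.1302 88.2082]
([251, 299, 20, 22, 182], [259.38, 309.88]) [-6.7261 69.1946]
([216, 317, 15, 34, 168], [224.33, 330.86]) [-39.2654  -1.6219]
```

Emit:
{"fn": "carry_out", "kwargs": {
  "rows": [
    [[0, 1.5, 0, 0, 0, 0], [0, 2, 0, 0, 0, 0], [0, 2, 0, 0, 0, 0], [0, 2, 0, 0, 0, 0]]
  ]
}}

```text
time: 15.55
position: [0.5566, -0.3079, 0.1846]
tool_rot: [0.997, 0.074, -0.001, -0.004]
ft_force: [-0.0, 8.1, 4.1]
grip_width: 0.0871
```

```bash
python3 st.py
```

```text
sides [np.float64(0.0887884540218212), np.float64(0.08705976764938136), np.float64(0.2842512960019444), np.float64(0.2831260222712311)]
t 15.55 clamp xy [   0.7611 -113.498 ] z 0.1845898870545016 F along cy 8.03554208198896 F [-0.0441  8.1195  4.1   ]
```

Grip is now about 10 N in the squeezed state. One more tooth should leave about 20 N.

Emit:
{"fn": "carry_out", "kwargs": {
  "rows": [
    [[0, -15, 0, 0, 0, 0], [0, -29, 0, 0, 0, 0], [0, -30, 0, 0, 0, 0], [0, -30, 0, 0, 0, 0], [0, -30, 0, 0, 0, 0], [0, -22, 0, 0, 0, 0], [0, -15, 0, 0, 0, 0], [0, -8, 0, 0, 0, 0], [0, -4, 0, 0, 0, 0], [0, -1, 0, 0, 0, 0], [0, 1, 0, 0, 0, 0], [0, 1, 0, 0, 0, 0], [0, 1, 0, 0, 0, 0]]
  ]
}}

```text
time: 16.85
position: [0.5563, -0.3074, 0.1847]
tool_rot: [0.997, 0.074, -0.001, -0.005]
ft_force: [-0.2, 11.0, 7.2]
grip_width: 0.0871
```

```bash
python3 st.py
```

```text
sides [np.float64(0.0887884540218212), np.float64(0.08705976764938136), np.float64(0.2842512960019444), np.float64(0.2831260222712311)]
t 16.85 clamp xy [   0.5388 -112.9443] z 0.1846918293286679 F along cy 10.930721670504726 F [-0.1577 11.0302  7.1647]
```

Emit:
{"fn": "carry_out", "kwargs": {
  "rows": [
    [[0, 1.5, 0, 0, 0, 0], [0, 2.5, 0, 0, 0, 0], [0, 2.5, 0, 0, 0, 0], [0, 2.5, 0, 0, 0, 0]]
  ]
}}

```text
time: 17.25
position: [0.5565, -0.309, 0.1845]
tool_rot: [0.997, 0.074, -0.002, -0.006]
ft_force: [-0.3, 11.7, 6.4]
grip_width: 0.0868
```

```bash
python3 st.py
```

```text
sides [np.float64(0.0887884540218212), np.float64(0.08705976764938136), np.float64(0.2842512960019444), np.float64(0.2831260222712311)]
t 17.25 clamp xy [   0.529  -114.5875] z 0.18449826527085053 F along cy 11.591643055796139 F [-0.2654 11.6823  6.4345]
```

Reading the present grip from the force gives about 18 to 21 N while squeezed. What remains after release may be near 16 N, so I release and probe the trigger at small angles, where the lever is better known.

Emit:
{"fn": "carry_out", "kwargs": {
  "rows": [
    [[0, -15, 0, 0, 0, 0], [0, -30, 0, 0, 0, 0], [0, -34, 0, 0, 0, 0], [0, -34, 0, 0, 0, 0], [0, -34, 0, 0, 0, 0], [0, -34, 0, 0, 0, 0]]
  ]
}}

```text
time: 17.85
position: [0.5528, -0.2809, 0.185]
tool_rot: [0.997, 0.075, 0.0, 0.001]
ft_force: [0.0, 0.4, -0.2]
grip_width: 0.0872
```

```bash
python3 st.py|tail -1; python3 pad.py | tail -5
```

```text
t 17.85 clamp xy [  1.0906 -86.2587] z 0.18495898875190986 F along cy 0.41255865021927407 F [ 0.0339  0.4223 -0.2191]
t 17.85 clamp xy [  1.0906 -86.2587] z 0.18495898875190986 F along cy 0.41255865021927407 F [ 0.0339  0.4223 -0.2191]
([258, 289, 17, 12, 98], [265.48, 296.19]) [-12.8185 107.5977]
([275, 297, 10, 21, 132], [279.24, 307.59]) [24.1302 88.2082]
([251, 299, 20, 22, 183], [259.41, 309.86]) [-6.6993 69.2632]
([223, 308, 11, 43, 351], [227.69, 326.27]) [-39.3745  10.5181]
```

Emit:
{"fn": "carry_out", "kwargs": {
  "rows": [
    [[0, 6, 0, 0, 0, 0], [0, 10, 0, 0, 0, 0], [0, 10, 0, 0, 0, 0], [0, 10, 0, 0, 0, 0], [0, 10, 0, 0, 0, 0]]
  ]
}}

```text
time: 18.4
position: [0.5536, -0.2884, 0.1849]
tool_rot: [0.997, 0.074, -0.001, -0.002]
ft_force: [-0.5, 5.5, 4.4]
grip_width: 0.087
```

```bash
python3 st.py|tail -1
```

```text
t 18.4 clamp xy [  0.6828 -93.7575] z 0.1848894938129153 F along cy 5.506996956956719 F [-0.4887  5.4955  4.4458]
```

Emit:
{"fn": "carry_out", "kwargs": {
  "rows": [
    [[0, 2, 0, 0, 0, 0], [0, 4, 0, 0, 0, 0], [0, 4, 0, 0, 0, 0], [0, 4, 0, 0, 0, 0]]
  ]
}}

```text
time: 18.8
position: [0.5539, -0.291, 0.1851]
tool_rot: [0.997, 0.074, -0.001, -0.004]
ft_force: [-0.4, 8.8, 5.7]
grip_width: 0.0868
```

```bash
python3 st.py|tail -1
```

```text
t 18.8 clamp xy [  0.6704 -96.3356] z 0.1850869660557434 F along cy 8.81703724388095 F [-0.4412  8.85    5.7042]
```

Emit:
{"fn": "carry_out", "kwargs": {
  "rows": [
    [[0, 2, 0, 0, 0, 0], [0, 4, 0, 0, 0, 0], [0, 4, 0, 0, 0, 0], [0, 4, 0, 0, 0, 0]]
  ]
}}

```text
time: 19.2
position: [0.5543, -0.2939, 0.1853]
tool_rot: [0.997, 0.074, -0.001, -0.005]
ft_force: [-0.3, 11.1, 9.4]
grip_width: 0.0872
```

```bash
python3 st.py|tail -1
```

```text
t 19.2 clamp xy [  0.6453 -99.2666] z 0.18526365854981824 F along cy 10.981989710789637 F [-0.2721 11.0648  9.4242]
```

Emit:
{"fn": "carry_out", "kwargs": {
  "rows": [
    [[0, 2, 0, 0, 0, 0], [0, 3, 0, 0, 0, 0], [0, 3, 0, 0, 0, 0], [0, 3, 0, 0, 0, 0]]
  ]
}}

```text
time: 19.6
position: [0.5547, -0.2964, 0.1853]
tool_rot: [0.997, 0.074, -0.001, -0.005]
ft_force: [-1.6, 11.9, 9.2]
grip_width: 0.0871
```

```bash
python3 st.py|tail -1
```

```text
t 19.6 clamp xy [   0.6233 -101.856 ] z 0.1853103167727017 F along cy 11.975648643845043 F [-1.5977 11.8701  9.2419]
```

Emit:
{"fn": "carry_out", "kwargs": {
  "rows": [
    [[0, 0, 0, 0, 0, 0], [0, 0, 0, 0, 0, 0], [0, 0, 0, 0, 0, 0]]
  ]
}}

```text
time: 19.9
position: [0.5547, -0.2964, 0.1853]
tool_rot: [0.997, 0.074, -0.001, -0.005]
ft_force: [-0.7, 11.7, 9.8]
grip_width: 0.087
```

```bash
python3 st.py|tail -1
```

```text
t 19.9 clamp xy [   0.6332 -101.8397] z 0.18532056321140283 F along cy 11.636035040220236 F [-0.6819 11.6645  9.832 ]
```

Both estimates put the remaining grip at about 18 to 21 N. Another tooth could approach the 35 N limit, so I stop here. Release and retreat.

Emit:
{"fn": "carry_out", "kwargs": {
  "rows": [
    [[0, -10, 0, 0, 0, 0], [0, -18, 0, 0, 0, 0], [0, -19, 0, 0, 0, 0], [0, -19, 0, 0, 0, 0], [0, -19, -20, 0, 0, 0], [0, -19, -50, 0, 0, 0], [0, -19, -90, 0, 0, 0], [0, -19, -130, 0, 0, 0], [0, -19, -150, 0, 0, 0], [0, -19, -150, 0, 0, 0]]
  ]
}}

```text
time: 20.9
position: [0.5545, -0.2843, 0.3393]
tool_rot: [0.997, 0.074, 0.004, 0.004]
ft_force: [0.0, -0.4, -0.7]
grip_width: 0.0868
```

Run:
```python
from st import *
c=grab('scene')
x=lambda u,v,z:f(w(c,u,v,z))
save('s6.png',cv2.resize(c['color'][240:410,180:330],(529,600),interpolation=cv2.INTER_CUBIC))
```

```text
sides [np.float64(0.0887884540218212), np.float64(0.08705976764938136), np.float64(0.2842512960019444), np.float64(0.2831260222712311)]
t 20.9 clamp xy [  2.2295 -89.7786] z 0.3392613895597929 F along cy -0.4233846826821948 F [ 0.0201 -0.4251 -0.7241]
```

View pics/s6.png

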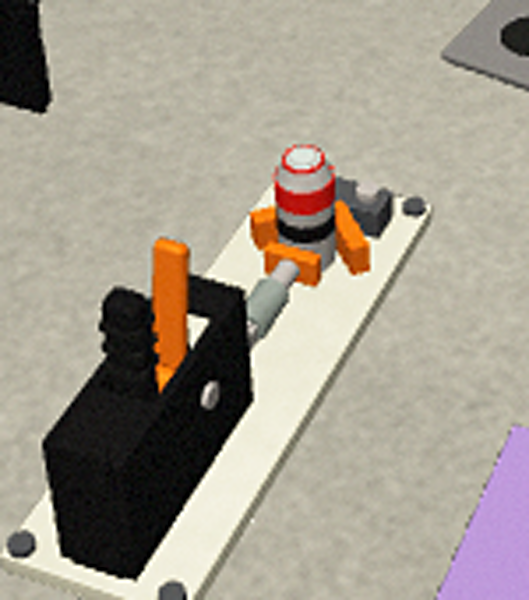

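The objective stands upright in the V at (305,200) in the crop. The pad is against it at (293,263), the trigger is back at rest, and the gripper is clear. Handing in.

```bash
python3 -c "
from rig import robot
print(robot.hand_in())"
```

```text
the job is handed in; nothing more can be done
None
```

I stood the red-ring objective in the V and clamped it with six full squeezes of the trigger, then handed the job in. I estimate the grip left on it at about 18–21 N. There is no direct reading of the pad force, so that figure comes from the squeezing force.

- **Placing:** I set it down 4–5 mm short of the seat and let go, and the picture showed it upright and free before the first squeeze. The pad then pushed it home. The pad did not move further between the fifth and sixth squeezes.
- **Grip:** The readings did not fully agree.

| Measurement | Estimated pad force |
|---|---|
| Sixth squeeze, trigger held near its stop | 18–21 N |
| Same squeeze, worked out as left after letting go (lowest reading) | 16–18 N |
| Separate part-squeeze afterwards, worked out at rest | 19–21 N |
| Tooth count (six teeth less the pad's travel), at rest | up to 25 N, less first-squeeze play |

I left out a seventh squeeze because it could have come close to the 35 N limit.

- **Last checks:** The final picture shows the objective upright in the V with the pad against it, the trigger back at rest and the gripper clear. The wrist force was near zero, and the clock read 20.9 s of the 67 s allowed. I did not measure the bystanders again at the end. The gripper never worked near them, and I saw no sign of contact.

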